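# Feed a brass blank into the fly press on the feed paddle

### The arm

A 7-joint arm with a two-finger parallel gripper is mounted at the origin on the work surface. World frame = base frame: x ahead of the robot, y to its left, z up, the work surface at z = 0. Lengths are in mm, angles in rad, forces in N, time in s.
With the tool pointing down it reaches from about 350 to 900 mm from the base axis. Payload 19.9 kg.
Tool frame: the origin (TCP) lies at the very end of the fingers, on their centre line; the grasp point (between the pads) lies robot.pinch_z behind it (robot.pinch_z is the distance from the TCP to the grasp point, in mm); z points along the fingers, y is the line along which they close (so a half turn about z gives the same grasp; the last joint's range is limited). The gripper opens to 85 mm and grips with 20 to 120 N. Pads are 22 mm wide; open, the fingers measure 114 mm over their backs; the gripper's body (76 mm by 85 mm) begins 54 mm behind the grasp point. The pads swing forward as they close: fully open they stand 13 mm farther back than shut.
Start: joints at [-1.226, 0.417, -0.01, 1.614, 0.005, 1.111, -0.053], TCP at [235.176, 579.045, 231.26] pointing down, gripper open.
Joint ranges: [-2.81, 2.81], [-0.39, 2.02], [-1.27, 1.25], [0.06, 2.57], [-1.19, 4.33], [0.19, 2], [-2.82, 2.82]. Speed limits (rad/s): [1.89, 1.89, 2.39, 2.39, 3.01, 3.01, 3.01].

### API

Orientations are given as a unit quaternion [w, x, y, z].
In Python, from workcell import robot gives the robot as it stands. The module is installed in compiled form; this text tells all that it offers.
- The arm moves only by the tool move_arm, never from a script. Its argument "increments" is one flat list of numbers, 6 for each row, row after row: the shift along the tool's x, y, z in mm, then the turn, a rotation vector about the tool's x, y, z in rad. A call has 1 to 10 rows; each row shifts and turns the commanded pose from where the row before left it, along the tool's axes as they then stand; what a row does not reach is not made up. A row lasts 1/12 s, in which the tool goes at most 41.7 mm and 7.16 degrees, less where a joint would pass 70% of its speed; a pose out of reach is approached as far as the arm can. A call is refused whole if a number of a shift passes 41.7 or a number of a turn 0.125, either way. A call with a gripper value outside its range is refused whole. "hand" is the finger opening in mm, from 0 to 85.4, set as the call begins (left out, the last holds). The fingers move at their own pace and stop on an object; "squeeze" is the grip in N (left out, the last holds). Time passes only in rows, so rows that do not move let the fingers close. It gives the time, the measured TCP pose, the force, the opening and the grip force at its end, in the units of the state.
- robot.get_state(): the state, without advancing time (a new reading comes with each control period).
- robot.read_camera(name): name is "side" or "top" or "wrist"; returns a dict with "color" (384x512x3 uint8, blue, green, red), "fx", "fy", "cx", "cy" (pixels), "origin" and "rotation" of the camera in the world. Camera axes: x right, y up, looking along -z (the intrinsics and any distortion apply to the point x, -y, -z); pixel columns grow to the right and rows downward; lengths in mm; the calibration is good to about 2 mm. A picture is of the moment at which its call begins. There is no depth.
- robot.finish_job(): hands the job in; it is judged then, once.
The state is a dict: "time_s": time; "qpos": joint angles; "joint_velocities": joint speeds; "effort": joint torques, N m; "ee_pos": TCP position; "eef_rot": TCP orientation; "wrist_force": force on the tool from outside, world axes, zero at the start; "wrist_torque": the same for the moment, N m; "gripper_width": opening from 0.0 (shut) to 1.0 (fully open); "grasp_force": force on a finger pad.
Only numpy, scipy, OpenCV 4.12 (cv2) and the standard library are available. Lean on these libraries where they do the work, as an engineer would, in place of code of your own. Each camera call takes 0.05 s, during which the arm holds its last target. There are 200 camera calls.

### The job

Load the round brass blank into the fly press for piercing: lay it flat on the blade of the feed paddle, in front of the heel, carry it level on the paddle in under the front guard, set it on the two die strips and push it gently with the paddle until you feel it come up snug against both ends of the back gauge, wherever that is set. Keep your fingers off the blank inside the press and do not bump the press or its guard. Then lower the blade clear, draw the paddle out so that the blank stays against the gauge, lay the paddle back on its wooden rest as it lay before, and leave everything else on the bench where it is.

Things in the scene. Friction and masses are not known exactly. Their poses are not given: they have to be found in the camera images.
- disc_center (a point): centre (half-way up) of the loose round brass blank: solid disc 56 mm across, 5 mm thick, 70 to 140 g, z = its axis, up. It lies flat, centred within a few mm, on one of two equal fixed hardwood blocks (36 x 36 mm, 30 mm high, so it overhangs all round); the other block carries a square blank
- paddle_grip (a point): grip point on the handle of the loose, straight, flat feed paddle (200 g): 11 mm in from the handle's free end, half-way up. x along the paddle from handle to blade tip, y across, z up when level. Handle: dark wood bar 58 mm long, 20 mm wide (grip across this), 16 mm high, its underside flush with the blade's
- paddle_blade (a point): point on top of the blade where the blank's centre belongs; axes as paddle_grip, 117 mm ahead of it, 4 mm lower. The aluminium blade is 32 mm wide, 4 mm thick, and runs 30 mm ahead of this point; 29 mm behind it stands a straight heel across the blade, 6 mm high, 5 mm thick, that pushes the blank from behind (1 mm play)
- paddle: the feed paddle as a whole; origin on its underside, 4 mm below paddle_blade, same axes
- rest_top (a point): the paddle's fixed wooden rest: base plate (150 x 90 mm, 10 mm high) with two flat-topped uprights, tops 40 mm above the bench, one under the blade (22 mm wide, 20 mm long, centred 5 mm ahead of this point along its x), one under the handle (44 mm wide, 20 mm long, 85 mm behind). Point at the uprights' top height. At the start paddle_blade is 4 mm above it, within 4 mm,, the grip end overhanging
- press_seat (a point): fly press: point on the centre line between its two die strips, below the punch, level with the strips' tops, 68 mm above the bench. x points level into the press from its open front, z up. The strips run along x, 100 mm long about this point, each 26 mm wide, with a 40 mm wide, 14 mm deep groove between for the blade. The punch hangs 68 mm above; the bed reaches 75 mm to the front, 32 mm below
- press: fly press; origin on the bench below press_seat, same axes. On its strips an adjustable fork (rules: backgauge) is clamped: its two round ends, 8 mm across, 12 mm high, 24.5 mm either side of the centre line, stop and centre the blank. The blank's place against both (rules: gauge_seat) is on the centre line, 6 mm before to 6 mm beyond press_seat, not measured: feel for it; 2 to 5 N is enough
- disc: the round blank, origin at the centre of its underside. Blank, blade, strips and gauge are smooth metal and slide easily on one another
- square: bystander: loose square brass blank, 50 x 50 x 5 mm, on the other hardwood block; origin centre of underside
- hammer: bystander: loose hammer, 280 mm long, lying beyond the rest
- washer: bystander: loose steel washer, 48 mm across with a 20 mm hole, 5 mm thick, lying on the bench
- brush: bystander: loose bench brush, 200 mm long, at the left
- doming_cube: bystander: loose 60 mm steel doming cube between the robot and the press
- guard_edge (a point): middle of the lower edge of the press's barred front guard, 100 mm in front of press_seat and 43 mm above it, same axes; the guard is 150 mm wide, 150 mm high, 8 mm thick. With the blank home only the last 24 mm of the handle stands out in front, close under the guard, where an upright gripper does not fit: hold it there with the gripper leaned back some 35 degrees, top away from the blade
- rest: the fixed rest; origin on the bench, 40 mm below rest_top, same axes
Things that resemble listed ones, but are neither listed nor needed, are in the scene too. Leave any purple or red look-alike of the paddle alone.

How it is judged (in metres and radians):
On the way, in this order (a step that is already met when the one before it is completed fails the run):
1. the blank lies flat on the paddle's blade, let go of (horizontal distance between disc_center and paddle_blade below 0.012 m and contact force between disc and paddle above 0.2 N and angle between disc's own z axis and vertical below 0.1 rad and contact force between the fingers and disc below 0.05 N), for 0.2 s.
2. the paddle is lifted off its rest with the blank balanced on the blade (height (world z) of paddle_blade above 0.052 m and distance between disc_center and paddle_blade below 0.018 m and contact force between disc and paddle above 0.2 N and contact force between paddle and rest below 0.02 N and contact force between the fingers and disc below 0.05 N), for 0.3 s.
3. the blank, over the die, is pushed by the paddle against the back gauge (horizontal distance between disc_center and gauge_seat below 0.004 m and contact force between disc and backgauge above 0.5 N and contact force between disc and paddle above 0.3 N), for 0.02 s.
At the end, for the whole second after the job is handed in: The round blank lies flat and still on the die strips with its centre within 2.5 mm of its place against both ends of the back gauge, and the paddle lies level and still on its rest, within 20 mm and about 14 degrees of how it lay at the start (horizontal distance between disc_center and gauge_seat below 0.0025 m and z of disc_center in the frame of press_seat between 0.001 and 0.004 m and angle between disc's own z axis and vertical below 0.05 rad and linear speed of each of disc, paddle below 0.01 m/s and horizontal distance between paddle_blade and rest_top below 0.02 m and height (world z) of paddle_blade between 0.04 and 0.048 m and angle between paddle's own z axis and vertical below 0.06 rad and angle between the x axis of paddle and the x axis of rest_top, either way round below 0.25 rad); the robot touches nothing.
It fails at once if the fingers touch the blank inside the press (within 100 mm of its seat) (horizontal distance between disc_center and press_seat below 0.1 m and contact force between the fingers and disc above 0.3 N).
It fails at once if the blank is tipped by more than 20 degrees (angle between disc's own z axis and vertical above 0.35 rad).
It fails at once if the blank is rammed against the back gauge with more than 25 N (contact force between disc and backgauge above 25 N).
It fails at once if the robot bumps the press or its guard (more than 5 N) (contact force between any of the arm, the fingers and press above 5 N).
It fails at once if another thing on the bench is moved by more than 20 mm (distance of any of square, hammer, washer, brush, doming_cube from where it was at the start of the episode above 0.02 m).
It also fails if it takes over 72 s, if anything falls off the work surface, if the arm or the gripper's body presses on something with over 40 N, if the wrist force passes 120 N, or if a joint passes its speed limit or range.

## Working session

There is one attempt and no reset: what is moved stays moved. The work goes in short steps, Python scripts to look and compute and a tool call to move; the robot and the scene stay as the last step left them, time stands still between calls to the robot, and variables do not carry over. Pictures are saved under pics/ and viewed, at most 10 in all, crops included, and the job is handed in when it is done.

Besides the shell and the picture viewer there is one more tool, called after ">>>" as a command line: name --argument value ..., lists and objects as JSON in quotes. move_arm: Moves the arm, as the interface text tells. Its arguments: {"type":"object","properties":{"increments":{"type":"array","items":{"type":"number"}},"hand":{"type":"number"},"squeeze":{"type":"number"}},"required":["increments"]}

```bash
mkdir -p pics
cat > h.py <<'E'
import numpy as np,cv2
from workcell import robot
from scipy.spatial.transform import Rotation as R
def snap(n,f):
    c=robot.read_camera(n); cv2.imwrite('pics/'+f+'.png',c['color']); np.save('pics/'+f+'.npy',{k:c[k] for k in c},allow_pickle=True); return c
def load(f): return np.load('pics/'+f+'.npy',allow_pickle=True).item()
def pix(c,u,v,z):
    d=np.array([(u-c['cx'])/c['fx'],-(v-c['cy'])/c['fy'],-1.]); d=np.array(c['rotation']).reshape(3,3)@d if np.size(c['rotation'])==9 else R.from_quat(c['rotation'],scalar_first=True).apply(d)
    o=np.array(c['origin']); return (o+d*(z-o[2])/d[2]).round(1)
def proj(c,p):
    Rm=np.array(c['rotation']).reshape(3,3) if np.size(c['rotation'])==9 else R.from_quat(c['rotation'],scalar_first=True).as_matrix()
    q=Rm.T@(np.array(p)-c['origin']); return (c['cx']-c['fx']*q[0]/q[2], c['cy']+c['fy']*q[1]/q[2])
E
python3 - <<'E'
from h import *
t=snap('top','t0');s=snap('side','s0')
for c in(t,s): print({k:c[k] for k in c if k!='color'})
print(robot.get_state(),robot.pinch_z)
im=cv2.imread('pics/t0.png');cv2.imwrite('pics/t0b.png',cv2.resize(im,(800,600),interpolation=cv2.INTER_CUBIC))
E
```

```text
{'fx': 442.44733136354347, 'fy': 442.44733136354347, 'cx': 257.36129311283236, 'cy': 188.06284807253758, 'origin': array([ 321.31265709,  -26.6222631 , 1218.90239951]), 'rotation': array([-0.7010724 , -0.06685902,  0.04717033,  0.70838007])}
{'fx': 420.4064953122967, 'fy': 420.4064953122967, 'cx': 248.81967047839834, 'cy': 185.26648842359924, 'origin': array([  18.54861208, -704.19837986,  598.38532114]), 'rotation': array([ 0.84178952,  0.46334256, -0.14097562, -0.23839035])}
{'time_s': 0.1, 'qpos': array([-1.22650606,  0.41797252, -0.01030843,  1.61410922,  0.00469846,
        1.11068079, -0.05302856]), 'joint_velocities': array([ 1.54367692e-03, -2.78287544e-04, -3.74021191e-04,  6.31634341e-04,
       -1.49900933e-04, -1.77755895e-04, -1.18324888e-05]), 'effort': array([ 7.20761000e-04, -8.65825081e+01,  6.80889823e-01, -4.35638773e+01,
        1.93722948e-02,  4.93913205e-03, -2.07939019e-05]), 'ee_pos': array([235.07057845, 578.77485265, 230.6884439 ]), 'eef_rot': array([-6.83831954e-05,  1.91709107e-01,  9.81451624e-01, -5.68934606e-04]), 'wrist_force': array([-0.10113329, -0.62350559,  0.40168134]), 'wrist_torque': array([-0.01170301, -0.00786151,  0.03090697]), 'grasp_force': 0.0, 'gripper_width': 0.9994992007368165} 18.700000000000003
```

View pics/t0b.png

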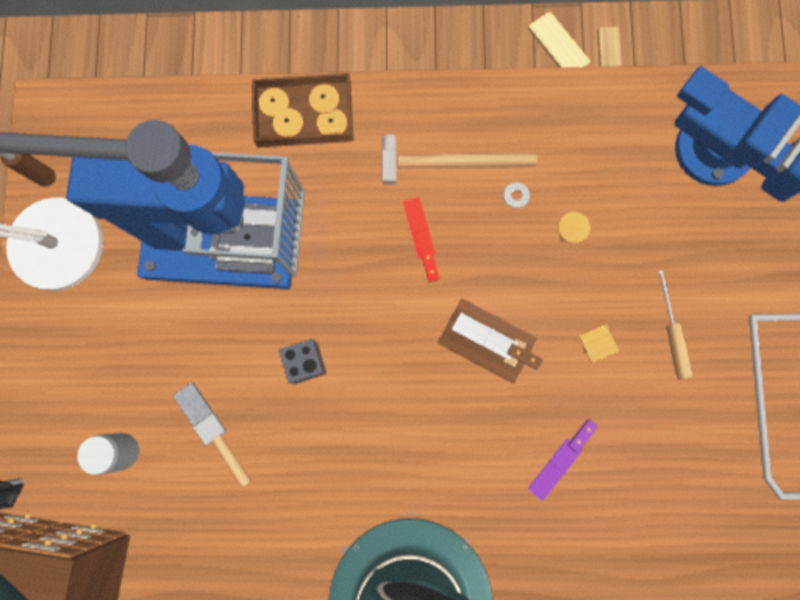

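View pics/s0.png

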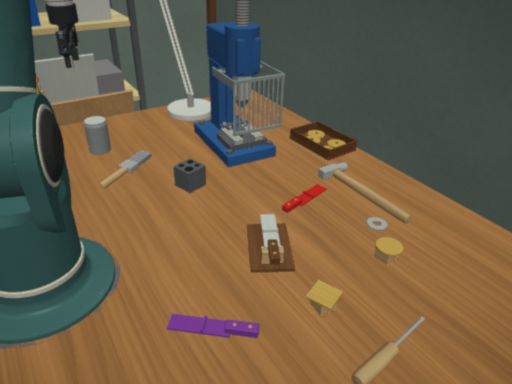

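The top view (800 px scale) shows three paddle-like things: silver blade with dark handle on a wooden rest at (495,338), red at (421,240) and purple at (563,460). The silver one fits; the other two are look-alikes. Several round things are in view: a plain disc on a block at (574,227), a washer at (516,194) and holed discs in a tray at (300,110). The plain disc fits. The press is at (230,225), with its front opening facing right. I'll confirm these in enlarged crops.

Run:
```python
from h import *
t=cv2.imread('pics/t0.png');s=cv2.imread('pics/s0.png')
def cr(i,x,y): return cv2.resize(i[y:y+60,x:x+80],(400,300),interpolation=cv2.INTER_CUBIC)
cv2.imwrite('pics/q.png',np.vstack([np.hstack([cr(t,277,187),cr(t,330,120)]),np.hstack([cr(t,118,125),cr(s,200,100)])]))
c=load('t0')
k=1.5625
for n,u,v,z in [('disc',574,227,35),('sq',600,343,35),('wash',516,194,5),('cube',302,361,60),('press',245,237,68),('padtip',456,322,44),('padend',540,362,50)]: print(n,pix(c,u/k,v/k,z))
```

```text
disc [ 629.1 -296.3   35. ]
sq [ 425.3 -330.5   35. ]
wash [ 700.1 -201.6    5. ]
cube [398.1 174.1  60. ]
press [611.6 274.6  68. ]
padtip [463.  -86.2  44. ]
padend [ 393.2 -225.1   50. ]
```

View pics/q.png

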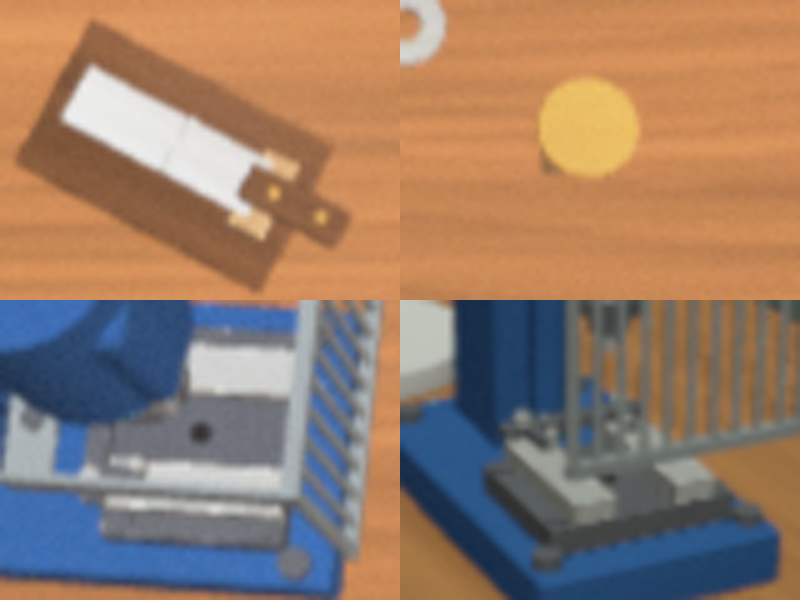

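The crops show the silver paddle on its rest (top left: tip corners (92,65) and (62,120), handle end about (342,229)). The round blank is on its block (top right, centre (588,127)). The bottom panels show the die strips, the groove and the hole under the punch at (201,433).

Run:
```python
from h import *
c=load('t0')
def P(u,v,ox,oy,z): return pix(c,u/5+ox-.4,v/5+oy-.4,z)
A=(277,187);B=(330,120);C=(118,125-60)
for n,u,v,z in [('tipA',92,65,44),('tipB',62,120,44),('heel',180,142,50),('endA',352,210,56),('endB',333,248,56),('riv1',274,193,56),('riv2',320,217,56),('rest1',95,20,10),('rest2',18,160,10),('rest3',333,150,10),('rest4',262,292,10)]: print(n,P(u,v,*A,z))
print('disc',P(588-400,127,*B,35))
C=(118,125)
for n,u,v,z in [('hole',201,133,54),('s1in L',190,95,68),('s1in R',293,100,68),('s1out L',190,45,68),('s1out R',295,50,68),('s2 L',110,157,68),('s2 R',285,170,68),('s2outR',283,219,68),('s2outL',105,205,68)]: print(n,P(u,v,*C,z))
print(R.from_quat(robot.get_state()['eef_rot'],scalar_first=True).as_matrix().round(3))
w=snap('wrist','w0'); print({k:w[k] for k in w if k!='color'})
Rw=R.from_quat(w['rotation'],scalar_first=True);s=robot.get_state();T=R.from_quat(s['eef_rot'],scalar_first=True)
print((T.inv()*Rw).as_matrix().round(3),T.inv().apply(w['origin']-s['ee_pos']))
```

```text
tipA [480.3 -95.   44. ]
tipB [451.  -78.4  44. ]
heel [ 437.9 -140.1   50. ]
endA [ 400.8 -228.    56. ]
endB [ 381.1 -217.4   56. ]
riv1 [ 410.  -187.8   56. ]
riv2 [ 397.3 -211.3   56. ]
rest1 [510.  -99.2  10. ]
rest2 [433.  -55.4  10. ]
rest3 [ 436.6 -227.    10. ]
rest4 [ 360.2 -185.9   10. ]
disc [ 629.9 -295.9   35. ]
hole [616.4 275.6  54. ]
s1in L [634.  278.5  68. ]
s1in R [630.4 222.5  68. ]
s1out L [661.9 279.3  68. ]
s1out R [658.2 222.   68. ]
s2 L [600.3 320.8  68. ]
s2 R [591.8 226.   68. ]
s2outR [565.  226.5  68. ]
s2outL [574.  322.6  68. ]
[[-0.926  0.376 -0.   ]
 [ 0.376  0.926 -0.001]
 [-0.    -0.001 -1.   ]]
{'fx': 323.8502223083188, 'fy': 323.8502223083188, 'cx': 255.51731493534623, 'cy': 187.62781385707137, 'origin': array([171.5404907 , 604.84566323, 374.01609981]), 'rotation': array([ 0.82173464, -0.11357305, -0.07610958,  0.55322751])}
[[-0.     0.963  0.271]
 [ 1.     0.    -0.   ]
 [-0.     0.271 -0.963]] [ 6.86422043e+01  6.50918651e-02 -1.43201505e+02]
```

>>> move_arm --increments '[0,-30,0,0,0,0,0,-40,0,0,0,0,0,-40,0,0,0,0,0,-40,0,0,0,0,-20,-30,0,0,0,0.06,-40,-10,0,0,0,0.095,-40,0,0,0,0,0.095,-40,0,0,0,0,0.095,-40,0,0,0,0,0.095,-40,0,0,0,0,0.095]'

```text
time_s: 0.98
ee_pos: [342.5, 276.7, 231.4]
eef_rot: [0.0, 0.446, 0.895, 0.0]
wrist_force: [1.0, 1.4, 0.2]
gripper_width: 1.001
grasp_force: 0.0
```

>>> move_arm --increments '[-40,0,0,0,0,0.095,-40,0,0,0,0,0.095,-40,0,0,0,0,0.095,-40,0,0,0,0,0.095,-40,0,0,0,0,0.095,-40,0,0,0,0,0.095,-40,0,0,0,0,0.095,-40,0,0,0,0,0.095,-40,0,0,0,0,0.095,-20,0,0,0,0,0.095]'

```text
time_s: 1.82
ee_pos: [429.4, -82.4, 231.5]
eef_rot: [0.0, 0.807, 0.59, -0.0]
wrist_force: [0.1, -0.6, -0.5]
gripper_width: 1.001
grasp_force: 0.0
```

```bash
cat >> h.py <<'E'
def to(p,yaw,lean=0):
    "tool-frame shift and turn from the current pose to TCP p, tool x at yaw (deg), z leaned forward by lean (deg)"
    s=robot.get_state();T=R.from_quat(s['eef_rot'],scalar_first=True)
    y=np.radians(yaw);l=np.radians(lean);f=np.array([np.cos(y),np.sin(y),0]);u=np.array([0,0,1.])
    z=np.sin(l)*f-np.cos(l)*u;x=np.cos(l)*f+np.sin(l)*u
    G=R.from_matrix(np.array([x,np.cross(z,x),z]).T)
    print('t',s['time_s'],'pos',s['ee_pos'].round(1),'shift',T.inv().apply(np.array(p)-s['ee_pos']).round(1),'turn',(T.inv()*G).as_rotvec().round(3),'F',s['wrist_force'].round(1),'q',s['qpos'].round(2))
E
python3 - <<'E'
from h import *
to([451,-113,150],61.2)
E
```

```text
t 1.8167 pos [429.4 -82.4 231.5] shift [-22.6  29.8  81.5] turn [0.001 0.    0.194] F [ 0.1 -0.6 -0.5] q [-0.5   0.08  0.66  2.07 -0.06  1.01 -0.13]
```

>>> move_arm --increments '[-7,10,27,0,0,0.065,-7,10,27,0,0,0.065,-8,10,27,0,0,0.065,0,0,0,0,0,0,0,0,0,0,0,0]'

```text
time_s: 2.23
ee_pos: [449.5, -109.8, 149.5]
eef_rot: [-0.0, 0.859, 0.512, -0.002]
wrist_force: [0.8, 1.0, 1.3]
gripper_width: 1.005
grasp_force: 0.0
```

Run:
```python
from h import *
snap('wrist','w1'); to([630,-296,110],61.2)
```

```text
t 2.2833 pos [ 450.1 -109.4  150.6] shift [-79.  246.9  40.5] turn [-0.001  0.001  0.009] F [ 0.1 -0.1 -0.1] q [-0.41  0.28  0.67  2.1  -0.24  0.84 -0.09]
```

View pics/w1.png

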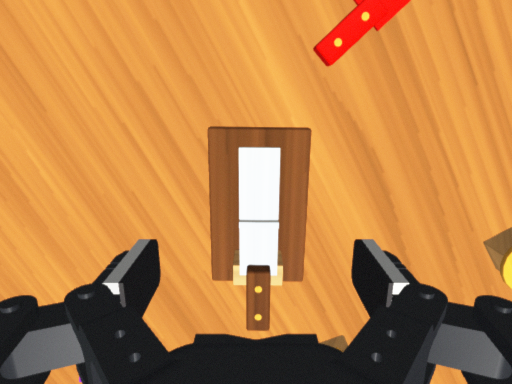

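The wrist view shows the paddle: blade tip corners (239,148) and (280,148), heel line at row 220, handle end (247,329) to (270,329). The rest plate is around it.

Run:
```python
from h import *
c=load('w1')
a=[pix(c,u,v,z) for u,v,z in [(239,148,44),(280,148,44),(258.5,220,50),(247,329,56),(270,329,56),(258,290,56),(258,317,56),(209,128,10),(310,128,10),(303,280,10),(212,280,10)]]
print(*a)
tip=(a[0]+a[1])/2;end=(a[3]+a[4])/2;d=tip-end;d[2]=0
print(np.linalg.norm(d),np.degrees(np.arctan2(d[1],d[0])));d/=np.linalg.norm(d);print('blade',tip-30*d,'grip',end+11*d,'heel->blade',(a[2]+29*d))
```

```text
[452.4 -76.9  44. ] [480.2 -91.9  44. ] [ 438.6 -134.3   50. ] [ 383.2 -216.5   56. ] [ 400.7 -225.9   56. ] [ 409.8 -187.    56. ] [ 397.3 -210.2   56. ] [434.  -53.3  10. ] [510.6 -94.7  10. ] [ 440.1 -224.9   10. ] [ 361.  -182.3   10. ]
155.69894829445698 61.47617851166542
blade [ 451.97427703 -110.75855955   44.        ] grip [ 397.20276509 -211.53519483   56.        ] heel->blade [ 452.44819887 -108.8200591    50.        ]
```

>>> move_arm --increments '[-20,40,0,0,0,0,-20,40,0,0,0,0,-20,40,0,0,0,0,-19,40,0,0,0,0,0,40,20,0,0,0,0,40,20,0,0,0,0,7,0,0,0,0,0,0,0,0,0,0]'

```text
time_s: 2.95
ee_pos: [619.8, -284.1, 113.1]
eef_rot: [0.0, 0.858, 0.513, -0.0]
wrist_force: [-0.8, -0.2, 0.4]
gripper_width: 1.001
grasp_force: 0.0
```

Run:
```python
from h import *
c=snap('wrist','w2'); to([630,-296,110],61.2)
g=cv2.inRange(cv2.cvtColor(c['color'],cv2.COLOR_BGR2HSV),(20,120,120),(32,255,255))
n,_,st,ce=cv2.connectedComponentsWithStats(g)
for i in range(1,n):
    if st[i,4]>150: print(st[i],ce[i],pix(c,*ce[i],35))
```

```text
t 3.0 pos [ 619.  -283.8  114.1] shift [-5.5 15.5  4.1] turn [0.001 0.    0.009] F [-0.9  0.2 -0. ] q [-0.01  0.71  0.59  1.57 -0.44  1.    0.22]
[ 237  164   76   73 4374] [274.63580247 199.97576589] [ 630.5 -293.    35. ]
```

View pics/w2.png

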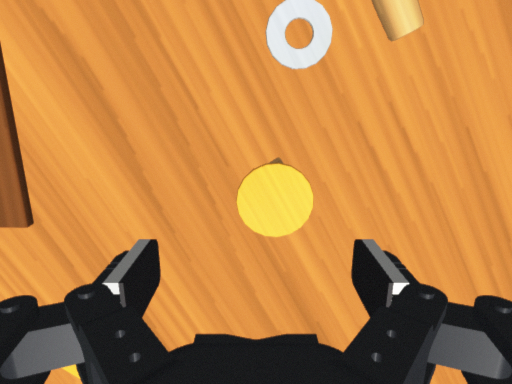

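The blank shows at (275,200), about 56 mm across, which gives (630.5,-293). Next I move over it and down.

>>> move_arm --increments '[-1,7,16,0,0,0,-1,7,16,0,0,0,0,0,16,0,0,0,0,0,0,0,0,0,0,0,0,0,0,0]'

```text
time_s: 3.42
ee_pos: [629.3, -291.6, 65.7]
eef_rot: [-0.0, 0.859, 0.513, -0.0]
wrist_force: [0.1, 0.2, 1.6]
gripper_width: 1.003
grasp_force: 0.0
```

Run:
```python
from h import *
to([630.5,-293,12],61.2)
```

```text
t 3.4167 pos [ 629.3 -291.6   65.7] shift [-0.7  1.7 53.7] turn [-0.    -0.     0.008] F [0.1 0.2 1.6] q [ 0.02  0.79  0.56  1.55 -0.48  0.94  0.24]
```

>>> move_arm --increments '[0,2,18,0,0,0,0,0,18,0,0,0,0,0,17,0,0,0,0,0,0,0,0,0,0,0,0,0,0,0]'

```text
time_s: 3.83
ee_pos: [631.3, -293.2, 11.9]
eef_rot: [-0.0, 0.859, 0.512, -0.0]
wrist_force: [0.3, -0.8, 0.3]
gripper_width: 0.999
grasp_force: 0.0
```

>>> move_arm --increments '[0,0,0,0,0,0,0,0,0,0,0,0,0,0,0,0,0,0,0,0,0,0,0,0,0,0,0,0,0,0,0,0,0,0,0,0,0,0,0,0,0,0,0,0,0,0,0,0]' --hand 40 --squeeze 30

```text
time_s: 4.5
ee_pos: [632.2, -293.7, 13.2]
eef_rot: [0.001, 0.859, 0.512, 0.0]
wrist_force: [-1.9, 1.0, 7.7]
gripper_width: 0.637
grasp_force: 30.4
```

Run:
```python
from h import *
to([630.5,-293,12],61.2)
```

```text
t 4.5 pos [ 632.2 -293.7   13.2] shift [-0.2 -1.8  1.2] turn [ 0.001 -0.     0.008] F [-1.9  1.   7.7] q [ 0.05  0.86  0.52  1.56 -0.52  0.87  0.27]
```

>>> move_arm --increments '[0,0,-5,0,0,0,0,0,-15,0,0,0,0,0,-20,0,0,0,5,-20,-10,0,0,0,12,-38,0,0,0,0,12,-38,0,0,0,0,12,-38,0,0,0,0,12,-38,0,0,0,0,12,-38,0,0,0,0,8,-28,0,0,0,0]'

```text
time_s: 5.33
ee_pos: [454.8, -113.9, 62.9]
eef_rot: [-0.001, 0.859, 0.513, 0.001]
wrist_force: [1.4, 0.2, -0.6]
gripper_width: 0.635
grasp_force: 32.0
```

>>> move_arm --increments '[2,-8,0,0,0,0,0,0,0,0,0,0,0,0,0,0,0,0,0,0,0,0,0,0]'

```text
time_s: 5.67
ee_pos: [452.0, -111.4, 62.7]
eef_rot: [0.001, 0.859, 0.512, 0.001]
wrist_force: [-0.1, -1.6, -1.9]
gripper_width: 0.635
grasp_force: 32.1
```

Run:
```python
from h import *
c=snap('wrist','w3');to([453,-108.5,28],61.4); print(robot.get_state()['gripper_width'])
```

```text
t 5.7167 pos [ 451.8 -111.5   62.5] shift [ 3.2 -0.5 34.5] turn [0.001 0.    0.003] F [-1.5  0.  -0.6] q [-0.33  0.46  0.61  2.15 -0.43  0.65  0.08]
0.6360801575556413
```

View pics/w3.png

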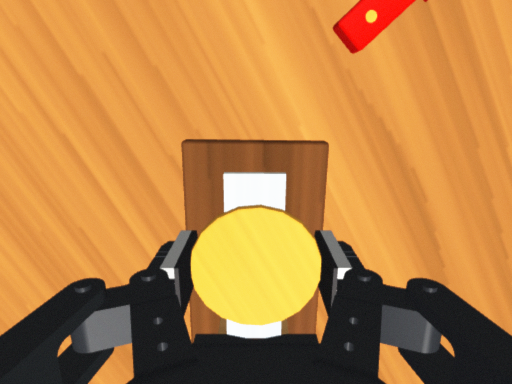

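The gripped blank is centred at (256.5,265), over the blade whose tip corners are at (223,173) and (286,172).

Run:
```python
from h import *
c=load('w3'); d=pix(c,256.5,265,84.4);t=(pix(c,223,173,44)+pix(c,286,172.5,44))/2
f=np.array([.48,.877,0]);g=np.array([.877,-.48,0]);e=t-30*f-d
print(d,t,'disc->blade ahead',e@f,'right',e@g)
```

```text
[ 452.8 -110.7   84.4] [466.35 -83.75  44.  ] disc->blade ahead 0.1532800000000169 right -1.0526499999999703
```

>>> move_arm --increments '[2.5,-0.8,8,0,0,0,0,0,12,0,0,0,0,0,9,0,0,0,0,0,3,0,0,0,0,0,0,0,0,0,0,0,1.5,0,0,0,0,0,1,0,0,0,0,0,0,0,0,0,0,0,0,0,0,0]'

```text
time_s: 6.47
ee_pos: [451.5, -107.9, 27.8]
eef_rot: [0.0, 0.859, 0.512, 0.0]
wrist_force: [-0.5, -0.1, -1.2]
gripper_width: 0.634
grasp_force: 32.1
```

Run:
```python
from h import *
to([453,-108.5,27.5],61.4)
```

```text
t 6.4667 pos [ 451.5 -107.9   27.8] shift [0.2 1.6 0.3] turn [ 0.    -0.     0.004] F [-0.5 -0.1 -1.2] q [-0.29  0.52  0.55  2.16 -0.49  0.58  0.12]
```

>>> move_arm --increments '[0,0,0.6,0,0,0,0,0,0.4,0,0,0,0,0,0,0,0,0]'

```text
time_s: 6.72
ee_pos: [451.7, -108.0, 27.1]
eef_rot: [0.0, 0.859, 0.512, 0.0]
wrist_force: [-1.8, 1.0, 13.1]
gripper_width: 0.635
grasp_force: 32.9
```

>>> move_arm --increments '[0,0,0,0,0,0,0,0,0,0,0,0,0,0,0,0,0,0,0,0,0,0,0,0]' --hand 62

```text
time_s: 7.05
ee_pos: [451.3, -107.9, 26.6]
eef_rot: [0.0, 0.859, 0.512, -0.0]
wrist_force: [0.0, -0.2, -0.5]
gripper_width: 0.732
grasp_force: 0.0
```

>>> move_arm --increments '[0,0,0,0,0,0,0,0,0,0,0,0,0,0,0,0,0,0,0,0,0,0,0,0]' --hand 85

```text
time_s: 7.38
ee_pos: [451.3, -107.9, 26.5]
eef_rot: [0.0, 0.859, 0.512, -0.0]
wrist_force: [0.5, -0.1, 0.4]
gripper_width: 0.998
grasp_force: 0.0
```

>>> move_arm --increments '[0,0,-10,0,0,0,0,0,-30,0,0,0,0,0,-30,0,0,0,0,0,-30,0,0,0,0,0,-20,0,0,0,0,0,0,0,0,0,0,0,0,0,0,0]'

```text
time_s: 7.97
ee_pos: [451.8, -107.7, 147.9]
eef_rot: [0.0, 0.859, 0.512, 0.001]
wrist_force: [0.1, 0.1, -0.3]
gripper_width: 0.997
grasp_force: 0.0
```

Run:
```python
from h import *
c=snap('wrist','w4');to([397.3,-212,100],61.4,36)
```

```text
t 8.0167 pos [ 451.3 -107.7  147. ] shift [-117.5    2.    46.9] turn [-0.001  0.628  0.004] F [ 0.3  0.3 -1.2] q [-0.46  0.3   0.73  2.1  -0.27  0.83 -0.06]
```

View pics/w4.png

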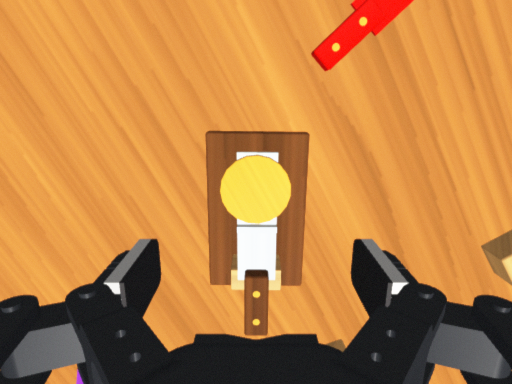

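The blank is at (256,189) on the blade, just ahead of the heel at row 225. Next I back up over the handle and lean.

>>> move_arm --increments '[-35,0.6,0,0,0,0,-35,0.6,0,0,0,0,-35,0.6,0,0,0,0,-35,0.6,0,0,0,0,0,0,0,0,0.105,0,0,0,0,0,0.105,0,0,0,0,0,0.105,0,0,0,0,0,0.105,0,0,0,0,0,0.105,0,0,0,0,0,0.105,0]'

```text
time_s: 8.85
ee_pos: [386.8, -232.7, 146.5]
eef_rot: [-0.159, 0.816, 0.486, 0.269]
wrist_force: [-0.1, 1.4, 0.3]
gripper_width: 0.994
grasp_force: 0.0
```

>>> move_arm --increments '[0,0,0,0,0,0,0,0,0,0,0,0,0,0,0,0,0,0]' --hand 50

```text
time_s: 9.1
ee_pos: [386.6, -232.0, 145.9]
eef_rot: [-0.159, 0.817, 0.487, 0.265]
wrist_force: [0.1, 0.4, -0.7]
gripper_width: 0.602
grasp_force: 0.0
```

Run:
```python
from h import *
c=snap('wrist','w5');to([386.9,-231.1,78],61.4,36)
```

```text
t 9.15 pos [ 387.  -231.6  146.4] shift [-39.9  -0.3  55.5] turn [-0.004 -0.     0.004] F [ 1.3 -0.4  0.3] q [ 0.37  0.45  0.59  2.07 -0.87  1.21  0.99]
```

View pics/w5.png

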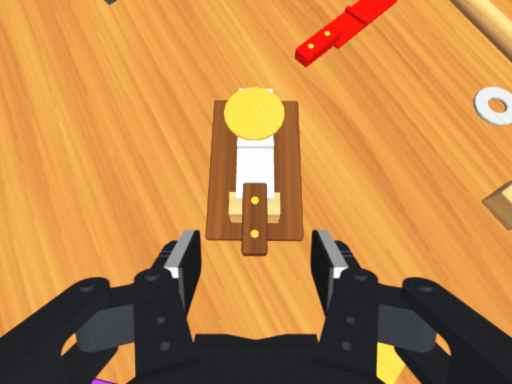

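The handle is centred between the fingers: its end is at (255,254), rivets at (255,200) and (254,233).

>>> move_arm --increments '[-13,0,18,0,0,0,-13,0,18,0,0,0,-14,0,19,0,0,0,0,0,0,0,0,0,0,0,0,0,0,0]'

```text
time_s: 9.57
ee_pos: [387.0, -231.3, 78.6]
eef_rot: [-0.159, 0.816, 0.488, 0.265]
wrist_force: [-0.1, -0.2, 0.3]
gripper_width: 0.59
grasp_force: 0.0
```

Run:
```python
from h import *
c=load('w5');print(pix(c,243,254.5,56),pix(c,267.5,254.5,56),pix(c,255,200,56),pix(c,254.5,233,56))
to([401,-205.3,37.5],61.4,36)
```

```text
[ 382.5 -219.3   56. ] [ 398.7 -228.1   56. ] [ 411.  -185.6   56. ] [ 397.9 -208.9   56. ]
t 9.5667 pos [ 387.  -231.3   78.6] shift [-0.4  0.1 50.6] turn [-0.005 -0.001  0.004] F [-0.1 -0.2  0.3] q [ 0.41  0.58  0.54  2.09 -0.97  1.14  1.13]
```

>>> move_arm --increments '[-1,0,16,0,0,0,0,0,16,0,0,0,0,0,12,0,0,0,0,0,6,0,0,0,0,0,0,0,0,0]'

```text
time_s: 9.98
ee_pos: [401.0, -206.1, 37.7]
eef_rot: [-0.159, 0.816, 0.488, 0.266]
wrist_force: [0.4, 0.2, -0.6]
gripper_width: 0.585
grasp_force: 0.0
```

>>> move_arm --increments '[0,0,0,0,0,0,0,0,0,0,0,0,0,0,0,0,0,0,0,0,0,0,0,0,0,0,0,0,0,0,0,0,0,0,0,0]' --hand 10 --squeeze 60

```text
time_s: 10.48
ee_pos: [400.6, -207.6, 38.3]
eef_rot: [-0.158, 0.817, 0.487, 0.266]
wrist_force: [-1.2, -0.5, 6.5]
gripper_width: 0.221
grasp_force: 60.4
```

Run:
```python
from h import *
c=snap('wrist','w6')
to([401,-205.3,37.5],61.4,36)
```

```text
t 10.5333 pos [ 400.6 -207.6   38.3] shift [ 1.3 -0.7  1.9] turn [-0.001 -0.002  0.003] F [-1.4 -1.3  6.8] q [ 0.4   0.64  0.48  2.12 -1.07  1.06  1.18]
```

View pics/w6.png

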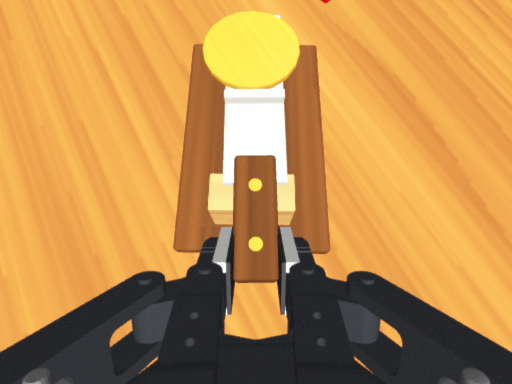

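The handle is gripped between the pads and the blank has not moved, at (251,50). Next, a gentle lift.

>>> move_arm --increments '[0.5,0,-0.7,0,0,0,1.2,0,-1.6,0,0,0,2.4,0,-3.2,0,0,0,3.5,0,-4.9,0,0,0,3.5,0,-4.9,0,0,0,3.5,0,-4.9,0,0,0,3.5,0,-4.9,0,0,0,2.4,0,-3.2,0,0,0,1.2,0,-1.6,0,0,0,0,0,0,0,0,0]' --squeeze 100

```text
time_s: 11.37
ee_pos: [400.7, -207.1, 75.0]
eef_rot: [-0.158, 0.816, 0.487, 0.266]
wrist_force: [-0.0, -1.7, -1.8]
gripper_width: 0.206
grasp_force: 98.3
```

```bash
cat >> h.py <<'E'
def plan(p,yaw,lean,n):
    "print n smooth tool-frame rows from the current pose to the goal"
    s=robot.get_state();T0=R.from_quat(s['eef_rot'],scalar_first=True);p0=s['ee_pos']
    y=np.radians(yaw);l=np.radians(lean);f=np.array([np.cos(y),np.sin(y),0]);u=np.array([0,0,1.])
    z=np.sin(l)*f-np.cos(l)*u;x=np.cos(l)*f+np.sin(l)*u
    G=R.from_matrix(np.array([x,np.cross(z,x),z]).T); w=(G*T0.inv()).as_rotvec()
    h=lambda a:a*a*a*(10-15*a+6*a*a)
    for i in range(n):
        a,b=h(i/n),h((i+1)/n);A=R.from_rotvec(a*w)*T0;B=R.from_rotvec(b*w)*T0
        print(*A.inv().apply((b-a)*(np.array(p)-p0)).round(1),*(A.inv()*B).as_rotvec().round(4),sep=', ',end=',\n')
E
python3 - <<'E'
from h import *
c=snap('wrist','w7')
to([593.4,16,73],85,36)
plan([593.4,16,80],85,36,28)
E
```

```text
t 11.4167 pos [ 400.6 -207.    74.7] shift [231.6  63.8 171. ] turn [ 0.24  -0.002 -0.329] F [-0.3 -0.6 -3.1] q [ 0.37  0.57  0.51  2.12 -1.01  1.1   1.11]
0.1, 0.0, 0.1, 0.0001, -0.0, -0.0001,
0.7, 0.2, 0.5, 0.0007, -0.0, -0.0009,
1.7, 0.5, 1.2, 0.0017, -0.0, -0.0024,
3.0, 0.8, 2.1, 0.0031, -0.0, -0.0042,
4.6, 1.3, 3.2, 0.0047, -0.0, -0.0064,
6.3, 1.8, 4.4, 0.0064, -0.0, -0.0088,
8.0, 2.4, 5.6, 0.0082, -0.0001, -0.0112,
9.6, 3.1, 6.7, 0.0099, -0.0001, -0.0136,
11.1, 3.9, 7.8, 0.0115, -0.0001, -0.0158,
12.4, 4.6, 8.7, 0.0129, -0.0001, -0.0177,
13.5, 5.4, 9.4, 0.0141, -0.0001, -0.0194,
14.3, 6.2, 10.0, 0.0151, -0.0001, -0.0206,
14.7, 6.9, 10.3, 0.0157, -0.0001, -0.0215,
14.9, 7.6, 10.4, 0.016, -0.0001, -0.022,
14.7, 8.1, 10.3, 0.016, -0.0001, -0.022,
14.2, 8.4, 9.9, 0.0157, -0.0001, -0.0215,
13.5, 8.5, 9.4, 0.0151, -0.0001, -0.0206,
12.5, 8.3, 8.7, 0.0141, -0.0001, -0.0194,
11.3, 8.0, 7.8, 0.0129, -0.0001, -0.0177,
9.9, 7.3, 6.9, 0.0115, -0.0001, -0.0158,
8.4, 6.5, 5.8, 0.0099, -0.0001, -0.0136,
6.9, 5.5, 4.8, 0.0082, -0.0001, -0.0112,
5.3, 4.4, 3.7, 0.0064, -0.0, -0.0088,
3.9, 3.3, 2.7, 0.0047, -0.0, -0.0064,
2.5, 2.2, 1.8, 0.0031, -0.0, -0.0042,
1.4, 1.2, 1.0, 0.0017, -0.0, -0.0024,
0.6, 0.5, 0.4, 0.0007, -0.0, -0.0009,
0.1, 0.1, 0.1, 0.0001, -0.0, -0.0001,
```

View pics/w7.png

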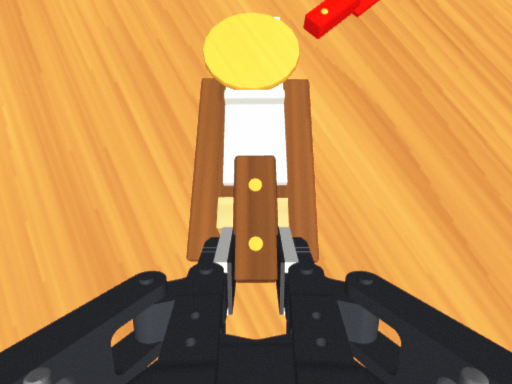

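The paddle is up and level with the blank still on the blade. That uses up the allowed views, so I measure by code from here.

>>> move_arm --increments '[0.1,0,0.1,0,0,0,0.7,0.2,0.5,0.0007,0,-0.0009,1.7,0.5,1.2,0.0017,0,-0.0024,3,0.8,2.1,0.0031,0,-0.0042,4.6,1.3,3.2,0.0047,0,-0.0064,6.3,1.8,4.4,0.0064,0,-0.0088,8,2.4,5.6,0.0082,0,-0.0112,9.6,3.1,6.7,0.0099,0,-0.0136,11.1,3.9,7.8,0.0115,0,-0.0158,12.4,4.6,8.7,0.0129,0,-0.0177]'

```text
time_s: 12.25
ee_pos: [448.9, -150.7, 75.9]
eef_rot: [-0.172, 0.79, 0.528, 0.258]
wrist_force: [-0.2, 0.2, -1.7]
gripper_width: 0.206
grasp_force: 98.2
```

>>> move_arm --increments '[13.5,5.4,9.4,0.0141,0,-0.0194,14.3,6.2,10,0.0151,0,-0.0206,14.7,6.9,10.3,0.0157,0,-0.0215,14.9,7.6,10.4,0.016,0,-0.022,14.7,8.1,10.3,0.016,0,-0.022,14.2,8.4,9.9,0.0157,0,-0.0215,13.5,8.5,9.4,0.0151,0,-0.0206,12.5,8.3,8.7,0.0141,0,-0.0194,11.3,8,7.8,0.0129,0,-0.0177,9.9,7.3,6.9,0.0115,0,-0.0158]'

```text
time_s: 13.08
ee_pos: [566.5, -14.8, 79.2]
eef_rot: [-0.203, 0.719, 0.622, 0.234]
wrist_force: [-0.7, 0.8, -2.9]
gripper_width: 0.211
grasp_force: 98.2
```

>>> move_arm --increments '[8.4,6.5,5.8,0.0099,0,-0.0136,6.9,5.5,4.8,0.0082,0,-0.0112,5.3,4.4,3.7,0.0064,0,-0.0088,3.9,3.3,2.7,0.0047,0,-0.0064,2.5,2.2,1.8,0.0031,0,-0.0042,1.4,1.2,1,0.0017,0,-0.0024,0.6,0.5,0.4,0.0007,0,-0.0009,0,0,0,0,0,0,0,0,0,0,0,0]'

```text
time_s: 13.83
ee_pos: [593.0, 15.4, 80.0]
eef_rot: [-0.209, 0.701, 0.642, 0.228]
wrist_force: [0.0, 0.4, -2.9]
gripper_width: 0.209
grasp_force: 98.2
```

Run:
```python
from h import *
c=snap('wrist','w8');t=snap('top','t8');to([593.4,16,73],85,36)
def ye(c,lo=200):
    g=cv2.inRange(cv2.cvtColor(c['color'],cv2.COLOR_BGR2HSV),(20,120,120),(32,255,255))
    n,_,st,ce=cv2.connectedComponentsWithStats(g)
    for i in range(1,n):
        if st[i,4]>lo: print(st[i],ce[i].round(1),pix(c,*ce[i],91))
ye(load('w7'));ye(c);ye(t)
# where the seat points should appear in the wrist picture
f=np.array([.087,.996,0]);g=np.array([.996,-.087,0]);S=np.array([616,275,68])
for a,b in [(-50,20),(-50,-20),(-50,46),(-50,-46),(50,20),(50,-20),(0,0)]: print(a,b,np.round(proj(c,S+a*f+b*g),1))
print('guard',np.round(proj(c,S-100*f+[0,0,43]),1))
```

```text
t 13.9333 pos [593.   15.4  80. ] shift [-3.6  0.3  6. ] turn [ 0.001 -0.001 -0.001] F [-0.2  0.6 -2.7] q [-0.02  0.67  0.32  1.82 -0.97  1.08  0.82]
[ 203    7   97   83 5920] [250.9  50.8] [ 447.7 -114.5   91. ]
[489   0  23  40 454] [503.4  13.7] [752.8 138.4  91. ]
[ 203   13   96   77 5769] [250.6  51.2] [599.8 123.5  91. ]
[198  55  24  30 441] [209.5  69.9] [831.4 131.4  91. ]
[166  57  28  30 462] [179.3  71.4] [828.6 213.6  91. ]
[202 143  19  21 305] [211.2 153.1] [599.6 124.5  91. ]
[372 208  23  23 330] [383.  219.4] [ 420.7 -313.5   91. ]
-50 20 [282.4 -34.6]
-50 -20 [228.7 -34.5]
-50 46 [317.3 -34.6]
-50 -46 [193.8 -34.5]
50 20 [ 278.9 -116.5]
50 -20 [ 231.9 -116.4]
0 0 [255.5 -78.3]
guard [255.7 -48.2]
```

Run:
```python
from h import *
for f in('t0','t8'):
    c=load(f);g=cv2.cvtColor(c['color'],cv2.COLOR_BGR2GRAY).astype(float)
    def edge(u,v,s):
        r=np.arange(v-3,v+4); d=s*(g[r+1,u]-g[r-1,u])/2; i=int(np.argmax(d))
        if 0<i<len(d)-1:
            a,b,e=d[i-1:i+2]; return r[i]+.5*(a-e)/(a-2*b+e),d[i]
        return np.nan,0
    for n,us,v0,v1,s in [('s1out',range(158,177,2),134,135,1),('s1in',range(158,177,2),144,145,-1),('s2in',range(144,175,3),157,159,1),('s2out',range(142,174,3),165,168,-1)]:
        P=[]
        us=list(us)
        for k,u in enumerate(us):
            e,m=edge(u,int(round(v0+(v1-v0)*k/len(us))),s)
            if m>5: P.append((*pix(c,u,e,68)[:2],))
        P=np.array(P)
        if len(P)<3: print(n,'none');continue
        for _ in range(2):
            q=np.polyfit(P[:,1],P[:,0],1);r=P[:,0]-np.polyval(q,P[:,1]);P=P[abs(r)<1.5*abs(r).std()+.3]
        print(f,n,len(P),'x@250',round(np.polyval(q,250),1),'yaw',round(90-np.degrees(np.arctan(q[0])),1),'rms',r.std().round(2))
```

```text
t0 s1out 7 x@250 660.5 yaw 86.5 rms 0.39
t0 s1in 8 x@250 634.2 yaw 85.8 rms 0.34
t0 s2in 8 x@250 594.6 yaw 86.1 rms 0.45
t0 s2out 9 x@250 567.5 yaw 85.6 rms 0.31
t8 s1out 6 x@250 660.7 yaw 85.8 rms 0.38
t8 s1in 7 x@250 634.2 yaw 86.5 rms 0.36
t8 s2in 7 x@250 594.8 yaw 85.9 rms 0.44
t8 s2out 9 x@250 567.5 yaw 85.6 rms 0.27
```

```bash
cat >> h.py <<'E'
SEAT=np.array([616.1,275.5,68.]);YAW=85.9
def blade(c,ztop):
    "fit blade edges seen behind the heel; report offset from press centre line and yaw"
    h=cv2.cvtColor(c['color'],cv2.COLOR_BGR2HSV);m=(h[...,1]<60)&(h[...,2]>150)
    L=[];Rr=[]
    for v in range(108,150,4):
        k=np.flatnonzero(m[v,200:310])+200
        if len(k)>30: L.append(pix(c,k[0]-.5,v,ztop));Rr.append(pix(c,k[-1]+.5,v,ztop))
    L=np.array(L);Rr=np.array(Rr);M=(L+Rr)/2
    q=np.polyfit(M[:,1],M[:,0],1);y=np.radians(YAW);f=np.array([np.cos(y),np.sin(y)]);g=np.array([f[1],-f[0]])
    print('blade width',np.linalg.norm(Rr-L,axis=1).mean().round(1),'yaw',round(90-np.degrees(np.arctan(q[0])),1),'right of line',[round(float((x[:2]-SEAT[:2])@g),1) for x in (M[0],M[-1])],'fwd',[round(float((x[:2]-SEAT[:2])@f),1) for x in (M[0],M[-1])])
E
python3 - <<'E'
from h import *
blade(load('w6'),44);blade(load('w7'),80.5);blade(load('w8'),85.7)
s=robot.get_state();y=np.radians(YAW);f=np.array([np.cos(y),np.sin(y)]);g=np.array([f[1],-f[0]]);d=s['ee_pos'][:2]-SEAT[:2];print('tcp fwd',d@f,'right',d@g)
E
```

```text
blade width 32.4 yaw 61.9 right of line [-150.8, -160.6] fwd [-429.4, -451.9]
blade width 32.2 yaw 62.3 right of line [-150.7, -160.5] fwd [-428.8, -451.3]
blade width 32.2 yaw 85.3 right of line [-4.0, -4.1] fwd [-187.1, -211.5]
tcp fwd -261.0412703763781 right -4.403453324310254
```

Run:
```python
from h import *
y=np.radians(YAW);f=np.array([np.cos(y),np.sin(y),0]);s=robot.get_state()
plan(s['ee_pos']+136*f,85.2,36,18)
```

```text
0.2, -0.0, 0.1, 0.0, -0.0, -0.0,
1.1, -0.0, 0.8, 0.0, -0.0, -0.0,
2.6, -0.1, 1.9, 0.0001, -0.0, -0.0001,
4.5, -0.1, 3.3, 0.0001, -0.0001, -0.0002,
6.4, -0.1, 4.7, 0.0002, -0.0001, -0.0002,
8.2, -0.2, 6.0, 0.0002, -0.0001, -0.0003,
9.7, -0.2, 7.1, 0.0002, -0.0001, -0.0003,
10.8, -0.2, 7.9, 0.0003, -0.0001, -0.0004,
11.4, -0.2, 8.3, 0.0003, -0.0002, -0.0004,
11.4, -0.2, 8.3, 0.0003, -0.0002, -0.0004,
10.8, -0.2, 7.9, 0.0003, -0.0001, -0.0004,
9.7, -0.2, 7.1, 0.0002, -0.0001, -0.0003,
8.2, -0.1, 6.0, 0.0002, -0.0001, -0.0003,
6.4, -0.1, 4.7, 0.0002, -0.0001, -0.0002,
4.5, -0.1, 3.3, 0.0001, -0.0001, -0.0002,
2.6, -0.0, 1.9, 0.0001, -0.0, -0.0001,
1.1, -0.0, 0.8, 0.0, -0.0, -0.0,
0.2, -0.0, 0.1, 0.0, -0.0, -0.0,
```

>>> move_arm --increments '[0,0.4,0,0,0,0,0,1,0,0,0,0,0,1.2,0,0,0,0,0,1,0,0,0,0,0,0.4,0,0,0,0,0,0,0,0,0,0]'

```text
time_s: 14.43
ee_pos: [597.3, 15.5, 80.0]
eef_rot: [-0.209, 0.701, 0.642, 0.228]
wrist_force: [-0.5, 0.2, -3.6]
gripper_width: 0.21
grasp_force: 98.2
```

>>> move_arm --increments '[0.2,0,0.1,0,0,0,1.1,0,0.8,0,0,0,2.6,-0.1,1.9,0,0,0,4.5,-0.1,3.3,0,0,0,6.4,-0.1,4.7,0,0,0,8.2,-0.2,6,0,0,0,9.7,-0.2,7.1,0,0,0,9.7,-0.2,7.1,0,0,0,8.2,-0.2,6,0,0,0,6.4,-0.1,4.7,0,0,0]'

```text
time_s: 15.27
ee_pos: [602.0, 88.0, 79.9]
eef_rot: [-0.21, 0.701, 0.643, 0.228]
wrist_force: [-0.8, -0.5, -2.9]
gripper_width: 0.208
grasp_force: 98.2
```

>>> move_arm --increments '[4.5,-0.1,3.3,0,0,0,2.6,-0.1,1.9,0,0,0,1.1,0,0.8,0,0,0,0.2,0,0.1,0,0,0,0,0,0,0,0,0,0,0,0,0,0,0]'

```text
time_s: 15.77
ee_pos: [602.9, 95.7, 79.9]
eef_rot: [-0.209, 0.701, 0.642, 0.228]
wrist_force: [0.6, 0.2, -3.3]
gripper_width: 0.211
grasp_force: 98.2
```

```bash
cat >> h.py <<'E'
def rel():
    s=robot.get_state();y=np.radians(YAW);f=np.array([np.cos(y),np.sin(y)]);g=np.array([f[1],-f[0]]);d=s['ee_pos'][:2]-SEAT[:2];print('t',s['time_s'],'tcp fwd',(d@f).round(1),'right',(d@g).round(1),'z',s['ee_pos'][2].round(1),'F',s['wrist_force'].round(1),'q',s['qpos'].round(2))
def ye(c,z,lo=200):
    g=cv2.inRange(cv2.cvtColor(c['color'],cv2.COLOR_BGR2HSV),(20,120,120),(32,255,255))
    n,_,st,ce=cv2.connectedComponentsWithStats(g)
    for i in range(1,n):
        if st[i,4]>lo: print(st[i],ce[i].round(1),pix(c,*ce[i],z))
E
python3 - <<'E'
from h import *
c=snap('wrist','w9');rel();blade(c,robot.get_state()['ee_pos'][2]+5.7);ye(c,91)
E
```

```text
t 15.8167 tcp fwd -180.2 right -0.2 z 79.9 F [-0.1 -0.1 -2.2] q [-0.12  0.65  0.28  1.84 -1.02  1.    0.74]
blade width 32.2 yaw 85.4 right of line [0.1, 0.0] fwd [-106.3, -130.7]
[224  13  24  30 606] [236.1  28.5] [602.7 221.1  91. ]
[259  14  22  29 550] [268.7  28.6] [621.7 219.4  91. ]
[ 210   69   82   21 1327] [250.1  77.5] [608.  185.5  91. ]
```

>>> move_arm --increments '[0.6,0,0.4,0,0,0,2,0,1.5,0,0,0,4.5,0,3.3,0,0,0,6.4,-0.1,4.7,0,0,0,8.2,-0.1,6,0,0,0,8.2,-0.1,6,0,0,0,6.4,-0.1,4.7,0,0,0,4.5,0,3.3,0,0,0,2.6,0,1.8,0,0,0,1,0,0.7,0,0,0]'

```text
time_s: 16.65
ee_pos: [607.2, 151.8, 79.9]
eef_rot: [-0.209, 0.701, 0.642, 0.228]
wrist_force: [0.2, -0.5, -3.1]
gripper_width: 0.212
grasp_force: 98.2
```

>>> move_arm --increments '[0,0,0,0,0,0,0,0,0,0,0,0,0,0,0,0,0,0]'

```text
time_s: 16.9
ee_pos: [607.4, 150.5, 79.8]
eef_rot: [-0.209, 0.701, 0.642, 0.228]
wrist_force: [-0.0, -0.1, -2.6]
gripper_width: 0.212
grasp_force: 98.2
```

Run:
```python
from h import *
c=snap('wrist','w10');rel();blade(c,robot.get_state()['ee_pos'][2]+5.7);ye(c,91,80)
```

```text
t 16.95 tcp fwd -125.2 right 0.2 z 79.8 F [ 0.2  0.7 -3.5] q [-0.2   0.65  0.26  1.84 -1.05  0.95  0.68]
blade width 54.1 yaw 80.8 right of line [0.9, -0.7] fwd [-51.3, -75.6]
[ 203   15   41   75 2200] [225.2  52.7] [599.8 258.7  91. ]
[ 262   15   37   74 1984] [277.4  51.7] [629.3 256.7  91. ]
[249 179  13  12 131] [254.9 184.4] [609.5 177.7  91. ]
[249 237  14  14 159] [255.3 243.3] [607.2 149.4  91. ]
```

>>> move_arm --increments '[-0.6,0,0.8,0,0,0,-1.5,0,2,0,0,0,-2.3,0,3.2,0,0,0,-2.3,0,3.2,0,0,0,-1.7,0,2.4,0,0,0,-0.9,0,1.2,0,0,0,-0.6,0,0.8,0,0,0,0,0,0,0,0,0]'

```text
time_s: 17.62
ee_pos: [607.3, 151.1, 62.9]
eef_rot: [-0.209, 0.701, 0.642, 0.228]
wrist_force: [-0.0, -0.0, -2.5]
gripper_width: 0.209
grasp_force: 98.2
```

Run:
```python
from h import *
rel()
```

```text
t 17.6167 tcp fwd -124.7 right 0.1 z 62.9 F [-0.  -0.  -2.5] q [-0.19  0.67  0.24  1.84 -1.07  0.93  0.71]
```

>>> move_arm --increments '[-0.4,0,0.5,0,0,0,-0.4,0,0.5,0,0,0,-0.4,0,0.5,0,0,0,-0.4,0,0.6,0,0,0,-0.2,0,0.3,0,0,0,0,0,0,0,0,0,0,0,0,0,0,0]'

```text
time_s: 18.2
ee_pos: [607.3, 151.1, 60.1]
eef_rot: [-0.209, 0.701, 0.642, 0.228]
wrist_force: [-0.8, 1.8, -1.7]
gripper_width: 0.207
grasp_force: 98.2
```

Run:
```python
from h import *
c=snap('wrist','w11');rel();rel();ye(c,73,80)
F=[]
for i in range(6): robot.read_camera('top');F.append(robot.get_state()['wrist_force'])
print(np.mean(F,0).round(2));rel()
```

```text
t 18.25 tcp fwd -124.8 right 0.2 z 60.1 F [ 0.6  0.1 -2.8] q [-0.19  0.68  0.24  1.84 -1.07  0.93  0.72]
t 18.25 tcp fwd -124.8 right 0.2 z 60.1 F [ 0.6  0.1 -2.8] q [-0.19  0.68  0.24  1.84 -1.07  0.93  0.72]
[ 202    9   42   79 2357] [224.9  48.5] [599.6 260.5  73. ]
[ 263   10   37   75 1975] [278.   47.3] [629.5 258.8  73. ]
[249 179  13  12 132] [254.9 184.4] [609.3 177.5  73. ]
[249 237  14  14 162] [255.2 243.3] [607.  149.6  73. ]
[ 0.15  0.3  -2.18]
t 18.55 tcp fwd -124.7 right 0.1 z 60.1 F [-0.3  0.6 -1.8] q [-0.19  0.68  0.24  1.84 -1.07  0.93  0.72]
```

>>> move_arm --increments '[0.4,0,0.3,0,0,0,0.8,0,0.6,0,0,0,1.2,0,0.9,0,0,0,1.2,0,0.9,0,0,0,1.2,0,0.9,0,0,0,0.8,0,0.6,0,0,0,0.4,0,0.3,0,0,0,0,0,0,0,0,0,0,0,0,0,0,0]'

```text
time_s: 19.3
ee_pos: [607.9, 158.6, 59.9]
eef_rot: [-0.209, 0.701, 0.642, 0.228]
wrist_force: [0.1, -0.1, -2.4]
gripper_width: 0.206
grasp_force: 98.3
```

```bash
cat >> h.py <<'E'
def feel(n=4):
    F=[];P=[]
    for i in range(n):
        robot.read_camera('top');s=robot.get_state();F.append(s['wrist_force']);P.append(s['ee_pos'])
    y=np.radians(YAW);f=np.array([np.cos(y),np.sin(y),0]);g=np.array([f[1],-f[0],0]);F=np.mean(F,0);d=np.mean(P,0)-SEAT
    print('push',(-F@f).round(2),'side',(F@g).round(2),'Fz',F[2].round(2),'fwd',(d@f).round(2),'z',(d[2]+68).round(1),'t',s['time_s'])
E
python3 -c "
from h import *
feel()"
```

```text
push -0.05 side -0.15 Fz -2.12 fwd -117.29 z 59.9 t 19.5
```

>>> move_arm --increments '[0.3,0,0.2,0,0,0,0.3,0,0.2,0,0,0,0.3,0,0.2,0,0,0,0,0,0,0,0,0]'

```text
time_s: 19.83
ee_pos: [608.0, 159.7, 60.0]
eef_rot: [-0.209, 0.701, 0.642, 0.228]
wrist_force: [0.9, -0.8, -0.9]
gripper_width: 0.211
grasp_force: 98.3
```

```bash
python3 -c "
from h import *
feel()"
```

```text
push -0.22 side 0.34 Fz -1.58 fwd -116.12 z 60.0 t 20.0333
```

>>> move_arm --increments '[0.3,0,0.2,0,0,0,0.3,0,0.2,0,0,0,0.3,0,0.2,0,0,0,0,0,0,0,0,0]'

```text
time_s: 20.37
ee_pos: [608.1, 160.8, 60.0]
eef_rot: [-0.209, 0.701, 0.642, 0.228]
wrist_force: [0.5, -0.4, -2.1]
gripper_width: 0.213
grasp_force: 98.3
```

```bash
python3 -c "
from h import *
feel()"
```

```text
push -0.1 side 0.04 Fz -1.97 fwd -115.03 z 60.0 t 20.5667
```

>>> move_arm --increments '[0.3,0,0.2,0,0,0,0.3,0,0.2,0,0,0,0.3,0,0.2,0,0,0,0,0,0,0,0,0]'

```text
time_s: 20.9
ee_pos: [608.3, 161.9, 60.1]
eef_rot: [-0.209, 0.701, 0.642, 0.228]
wrist_force: [-0.1, -0.2, -2.3]
gripper_width: 0.207
grasp_force: 98.3
```

```bash
python3 -c "
from h import *
feel()"
```

```text
push 0.12 side -0.13 Fz -2.1 fwd -113.94 z 60.1 t 21.1
```

>>> move_arm --increments '[0.3,0,0.2,0,0,0,0.3,0,0.2,0,0,0,0.3,0,0.2,0,0,0,0,0,0,0,0,0]'

```text
time_s: 21.43
ee_pos: [608.3, 163.0, 60.1]
eef_rot: [-0.209, 0.701, 0.642, 0.228]
wrist_force: [-0.0, 0.7, -1.9]
gripper_width: 0.209
grasp_force: 98.3
```

```bash
python3 -c "
from h import *
feel()"
```

```text
push 0.34 side -0.07 Fz -1.66 fwd -112.85 z 60.1 t 21.6333
```

>>> move_arm --increments '[0.3,0,0.2,0,0,0,0.3,0,0.2,0,0,0,0.3,0,0.2,0,0,0,0,0,0,0,0,0]'

```text
time_s: 21.97
ee_pos: [608.4, 164.0, 60.2]
eef_rot: [-0.209, 0.701, 0.642, 0.228]
wrist_force: [0.2, 0.1, -1.7]
gripper_width: 0.209
grasp_force: 98.3
```

```bash
python3 -c "
from h import *
feel();c=snap('wrist','w12');ye(c,73,80)"
```

```text
push -0.22 side -0.21 Fz -2.0 fwd -111.78 z 60.2 t 22.1667
[ 199   12   41   78 2257] [221.3  51.6] [598.7 271.5  73. ]
[ 265   14   32   73 1610] [278.3  50.3] [630.6 269.6  73. ]
[249 237  14  14 161] [255.3 243.4] [608.2 162.5  73. ]
```

>>> move_arm --increments '[0.3,0,0.2,0,0,0,0.3,0,0.2,0,0,0,0.3,0,0.2,0,0,0,0,0,0,0,0,0]'

```text
time_s: 22.55
ee_pos: [608.5, 165.1, 60.2]
eef_rot: [-0.209, 0.701, 0.642, 0.228]
wrist_force: [-0.0, 0.1, -2.3]
gripper_width: 0.208
grasp_force: 98.3
```

```bash
python3 -c "
from h import *
feel();c=snap('wrist','w13');ye(c,73,80)"
```

```text
push -0.06 side -0.07 Fz -1.77 fwd -110.7 z 60.2 t 22.75
[ 199   12   41   78 2249] [221.   51.7] [598.5 272.5  73. ]
[ 265   15   32   71 1567] [278.3  50.5] [630.7 270.6  73. ]
[249 237  14  14 159] [255.3 243.4] [608.3 163.5  73. ]
```

>>> move_arm --increments '[0.3,0,0.2,0,0,0,0.3,0,0.2,0,0,0,0.3,0,0.2,0,0,0,0,0,0,0,0,0]'

```text
time_s: 23.13
ee_pos: [608.6, 166.2, 60.3]
eef_rot: [-0.209, 0.701, 0.642, 0.228]
wrist_force: [-0.7, -0.3, -1.8]
gripper_width: 0.207
grasp_force: 98.3
```

```bash
python3 -c "
from h import *
feel();c=snap('wrist','w14');ye(c,73,80)"
```

```text
push 0.04 side -0.02 Fz -1.74 fwd -109.62 z 60.3 t 23.3333
[ 198   12   42   78 2229] [220.5  51.7] [598.4 273.7  73. ]
[ 265   15   32   71 1524] [278.4  50.5] [630.8 271.7  73. ]
[249 237  14  14 159] [255.3 243.4] [608.4 164.6  73. ]
```

>>> move_arm --increments '[0.3,0,0.25,0,0,0,0.3,0,0.25,0,0,0,0.3,0,0.25,0,0,0,0,0,0,0,0,0]'

```text
time_s: 23.72
ee_pos: [608.7, 167.4, 60.2]
eef_rot: [-0.209, 0.701, 0.642, 0.228]
wrist_force: [-1.0, -0.1, -2.3]
gripper_width: 0.207
grasp_force: 98.3
```

```bash
python3 -c "
from h import *
feel();c=snap('wrist','w15');ye(c,73,80)"
```

```text
push 0.11 side -0.11 Fz -2.03 fwd -108.45 z 60.2 t 23.9167
[ 198   13   41   77 2224] [220.1  51.7] [598.2 274.8  73. ]
[ 266   15   30   71 1473] [278.4  50.4] [630.9 272.9  73. ]
[249 237  14  14 159] [255.3 243.4] [608.5 165.8  73. ]
```

>>> move_arm --increments '[0.3,0,0.25,0,0,0,0.3,0,0.25,0,0,0,0.3,0,0.25,0,0,0,0,0,0,0,0,0]'

```text
time_s: 24.3
ee_pos: [608.8, 168.5, 60.1]
eef_rot: [-0.209, 0.701, 0.642, 0.228]
wrist_force: [0.5, 0.1, -1.8]
gripper_width: 0.211
grasp_force: 98.3
```

```bash
python3 -c "
from h import *
feel();c=snap('wrist','w16');ye(c,73,80)"
```

```text
push -0.11 side 0.12 Fz -1.81 fwd -107.29 z 60.1 t 24.5
[ 198   13   41   77 2198] [219.5  51.7] [598. 276.  73.]
[ 266   15   30   71 1421] [278.5  50.3] [631. 274.  73.]
[249 237  14  14 158] [255.3 243.4] [608.6 166.9  73. ]
```

>>> move_arm --increments '[0.3,0,0.25,0,0,0,0.3,0,0.25,0,0,0,0.3,0,0.25,0,0,0,0,0,0,0,0,0]'

```text
time_s: 24.88
ee_pos: [608.9, 169.7, 60.0]
eef_rot: [-0.209, 0.701, 0.642, 0.228]
wrist_force: [-0.1, -0.3, -2.0]
gripper_width: 0.209
grasp_force: 98.3
```

```bash
python3 -c "
from h import *
feel();c=snap('wrist','w17');ye(c,73,80)"
```

```text
push -0.37 side -0.34 Fz -2.06 fwd -106.12 z 60.0 t 25.0833
[ 197   13   41   77 2172] [219.   51.6] [597.8 277.1  73. ]
[ 266   15   29   70 1365] [278.5  50.2] [631.1 275.2  73. ]
[249 237  14  14 158] [255.2 243.4] [608.6 168.1  73. ]
```

>>> move_arm --increments '[0.3,0,0.2,0,0,0,0.3,0,0.2,0,0,0,0.3,0,0.2,0,0,0,0,0,0,0,0,0]'

```text
time_s: 25.47
ee_pos: [609.0, 170.7, 60.1]
eef_rot: [-0.209, 0.701, 0.642, 0.228]
wrist_force: [-0.2, -0.5, -2.2]
gripper_width: 0.211
grasp_force: 98.3
```

```bash
python3 -c "
from h import *
feel();c=snap('wrist','w18');ye(c,73,80)"
```

```text
push 0.16 side 0.12 Fz -1.63 fwd -105.06 z 60.1 t 25.6667
[ 199   14   38   75 1997] [219.4  51.8] [598.1 278.1  73. ]
[ 267   15   30   71 1466] [279.4  50.5] [631.7 276.1  73. ]
[249 237  14  14 159] [255.3 243.4] [608.8 169.2  73. ]
```

>>> move_arm --increments '[0.3,0,0.2,0,0,0,0.3,0,0.2,0,0,0,0.3,0,0.2,0,0,0,0,0,0,0,0,0]'

```text
time_s: 26.05
ee_pos: [609.1, 171.9, 60.1]
eef_rot: [-0.209, 0.701, 0.642, 0.228]
wrist_force: [0.5, 0.0, -1.0]
gripper_width: 0.206
grasp_force: 98.3
```

```bash
python3 -c "
from h import *
feel();c=snap('wrist','w19');ye(c,73,80);print(pix(c,247.5,51,73))"
```

```text
push 0.07 side -0.25 Fz -2.47 fwd -103.91 z 60.1 t 26.25
[ 201   15   36   74 1780] [220.  52.] [598.6 279.1  73. ]
[ 267   15   32   72 1587] [280.7  50.6] [632.5 277.1  73. ]
[249 237  14  14 159] [255.3 243.4] [608.9 170.3  73. ]
[613.9 278.4  73. ]
```

>>> move_arm --increments '[0.3,0,0.2,0,0,0,0.3,0,0.2,0,0,0,0,0,0,0,0,0]'

```text
time_s: 26.55
ee_pos: [609.2, 172.5, 60.2]
eef_rot: [-0.209, 0.701, 0.642, 0.228]
wrist_force: [0.4, -0.4, -2.1]
gripper_width: 0.213
grasp_force: 98.3
```

```bash
python3 -c "
from h import *
feel();c=snap('wrist','w20');ye(c,73,80)"
```

```text
push 0.37 side 0.14 Fz -1.76 fwd -103.23 z 60.2 t 26.75
[ 267   15   33   72 1665] [281.2  50.6] [632.9 277.8  73. ]
[ 202   16   34   73 1654] [220.3  52.2] [598.8 279.6  73. ]
[249 237  14  14 158] [255.3 243.4] [608.9 171.   73. ]
```

>>> move_arm --increments '[0.3,0,0.2,0,0,0,0.3,0,0.2,0,0,0,0,0,0,0,0,0]'

```text
time_s: 27.05
ee_pos: [609.2, 173.2, 60.2]
eef_rot: [-0.209, 0.701, 0.642, 0.228]
wrist_force: [0.8, -1.6, -1.8]
gripper_width: 0.208
grasp_force: 98.3
```

```bash
python3 -c "
from h import *
feel();c=snap('wrist','w21');ye(c,73,80)"
```

```text
push -0.15 side 0.05 Fz -2.09 fwd -102.51 z 60.2 t 27.25
[ 268   15   34   73 1714] [282.   50.7] [633.4 278.4  73. ]
[ 204   16   32   72 1537] [220.5  52.2] [599.  280.4  73. ]
[249 237  14  14 159] [255.3 243.4] [609.  171.7  73. ]
```

>>> move_arm --increments '[0.3,0,0.25,0,0,0,0.3,0,0.25,0,0,0,0,0,0,0,0,0]'

```text
time_s: 27.55
ee_pos: [609.3, 173.9, 60.1]
eef_rot: [-0.209, 0.701, 0.642, 0.228]
wrist_force: [0.8, -0.3, -2.6]
gripper_width: 0.206
grasp_force: 98.3
```

```bash
python3 -c "
from h import *
feel();c=snap('wrist','w22');ye(c,73,80)"
```

```text
push 0.66 side 0.0 Fz -2.49 fwd -101.8 z 60.1 t 27.75
[ 268   15   34   73 1778] [282.4  50.7] [633.7 279.   73. ]
[ 205   17   30   71 1421] [220.5  52.2] [599. 281.  73.]
[249 237  14  14 157] [255.3 243.4] [609.1 172.4  73. ]
```

>>> move_arm --increments '[0.3,0,0.25,0,0,0,0.3,0,0.2,0,0,0,0,0,0,0,0,0]'

```text
time_s: 28.05
ee_pos: [609.5, 174.3, 60.1]
eef_rot: [-0.209, 0.701, 0.642, 0.228]
wrist_force: [-0.6, -4.3, -2.3]
gripper_width: 0.21
grasp_force: 98.5
```

```bash
python3 -c "
from h import *
feel();c=snap('wrist','w23');ye(c,73,80)"
```

```text
push 4.8 side -0.03 Fz -1.73 fwd -101.41 z 60.0 t 28.25
[ 267   14   35   74 1791] [282.2  50.7] [633.7 279.4  73. ]
[ 204   17   30   71 1375] [219.9  52.4] [598.9 281.2  73. ]
[249 237  14  14 157] [255.2 243.5] [609.1 172.8  73. ]
```

The push force rose to 4.8 N with no side force just as the sideways sliding stopped, so the blank is snug on both ends. Next I back off, lower the blade and withdraw.

>>> move_arm --increments '[-0.4,0,-0.3,0,0,0,-0.6,0,-0.4,0,0,0,-0.6,0,0.8,0,0,0,-0.9,0,1.2,0,0,0,-0.9,0,1.2,0,0,0,0,0,0,0,0,0,0,0,0,0,0,0]'

```text
time_s: 28.88
ee_pos: [609.2, 173.6, 56.0]
eef_rot: [-0.209, 0.701, 0.642, 0.228]
wrist_force: [-0.6, -0.3, -2.4]
gripper_width: 0.209
grasp_force: 98.4
```

```bash
python3 -c "
from h import *
feel();c=snap('wrist','w24');ye(c,73,80);print(pix(load('w23'),253,52,73))"
```

```text
push -0.11 side -0.18 Fz -1.69 fwd -102.23 z 56.1 t 29.0833
[ 268    8   35   74 1850] [282.9  44.8] [633.6 279.   73. ]
[ 203   11   32   71 1489] [219.9  46.4] [599.1 280.9  73. ]
[249 237  14  14 158] [255.3 243.4] [609.  171.2  73. ]
[617.3 279.9  73. ]
```

>>> move_arm --increments '[-0.8,0,-0.6,0,0,0,-3,0.1,-2.2,0,0,0,-6,0.1,-4.4,0,0,0,-9,0.2,-6.6,0,0,0,-12,0.3,-8.8,0,0,0,-12,0.3,-8.8,0,0,0,-12,0.3,-8.8,0,0,0,-12,0.3,-8.8,0,0,0,-12,0.3,-8.8,0,0,0,-12,0.3,-8.8,0,0,0]'

```text
time_s: 29.97
ee_pos: [601.5, 59.2, 56.4]
eef_rot: [-0.209, 0.701, 0.642, 0.228]
wrist_force: [0.3, -0.2, -2.4]
gripper_width: 0.211
grasp_force: 98.4
```

>>> move_arm --increments '[-12,0.3,-8.8,0,0,0,-12,0.3,-8.8,0,0,0,-9,0.2,-6.6,0,0,0,-6,0.1,-4.4,0,0,0,-3,0,-2.2,0,0,0,0,0,0,0,0,0,0,0,0,0,0,0]'

```text
time_s: 30.55
ee_pos: [598.0, 9.7, 56.6]
eef_rot: [-0.21, 0.701, 0.642, 0.228]
wrist_force: [0.2, 0.3, -2.1]
gripper_width: 0.205
grasp_force: 98.4
```

Run:
```python
from h import *
feel();c=snap('wrist','w25');ye(c,73,80);t=snap('top','t25');ye(t,73,40)
rel();plan([400.9,-207.3,82],61.3,36,26)
```

```text
push 0.04 side -0.06 Fz -2.35 fwd -266.12 z 56.6 t 30.75
[249 179  13  12 121] [254.7 184.3] [599.7  35.1  73. ]
[249 237  14  14 146] [255.3 243.3] [597.6   7.8  73. ]
[198  55  24  30 438] [209.5  69.8] [839.7 133.9  73. ]
[166  57  28  30 459] [179.3  71.4] [836.8 217.3  73. ]
[145 141  20  18 220] [155.5 150.9] [612.6 277.   73. ]
[372 208  23  23 327] [383.  219.4] [ 422.3 -318.3   73. ]
t 30.85 tcp fwd -266.6 right 0.9 z 56.6 F [ 0.9  0.9 -1.8] q [ 0.    0.71  0.31  1.8  -0.99  1.07  0.86]
-0.1, -0.1, -0.1, -0.0001, -0.0, 0.0002,
-0.6, -0.6, -0.6, -0.0009, -0.0, 0.0012,
-1.5, -1.6, -1.4, -0.0021, -0.0, 0.0029,
-2.7, -2.8, -2.5, -0.0038, -0.0, 0.0053,
-4.1, -4.1, -3.8, -0.0058, -0.0, 0.0079,
-5.7, -5.5, -5.1, -0.0078, -0.0001, 0.0107,
-7.2, -6.9, -6.5, -0.0099, -0.0001, 0.0136,
-8.8, -8.0, -7.9, -0.0118, -0.0001, 0.0162,
-10.2, -8.9, -9.2, -0.0136, -0.0001, 0.0187,
-11.5, -9.6, -10.4, -0.0151, -0.0001, 0.0207,
-12.7, -9.9, -11.3, -0.0163, -0.0001, 0.0224,
-13.5, -9.9, -12.0, -0.0171, -0.0001, 0.0235,
-14.1, -9.6, -12.5, -0.0175, -0.0001, 0.024,
-14.3, -9.0, -12.7, -0.0175, -0.0001, 0.024,
-14.2, -8.3, -12.5, -0.0171, -0.0001, 0.0235,
-13.7, -7.3, -12.0, -0.0163, -0.0001, 0.0224,
-12.8, -6.3, -11.3, -0.0151, -0.0001, 0.0207,
-11.7, -5.3, -10.2, -0.0136, -0.0001, 0.0187,
-10.2, -4.3, -9.0, -0.0118, -0.0001, 0.0162,
-8.6, -3.4, -7.5, -0.0099, -0.0001, 0.0136,
-6.9, -2.5, -6.0, -0.0078, -0.0001, 0.0107,
-5.1, -1.8, -4.4, -0.0058, -0.0, 0.0079,
-3.4, -1.1, -2.9, -0.0038, -0.0, 0.0053,
-1.9, -0.6, -1.6, -0.0021, -0.0, 0.0029,
-0.8, -0.2, -0.7, -0.0009, -0.0, 0.0012,
-0.1, -0.0, -0.1, -0.0001, -0.0, 0.0002,
```

>>> move_arm --increments '[-0.7,-0.7,-0.7,-0.001,0,0.0014,-1.5,-1.6,-1.4,-0.0021,0,0.0029,-2.7,-2.8,-2.5,-0.0038,0,0.0053,-4.1,-4.1,-3.8,-0.0058,0,0.0079,-5.7,-5.5,-5.1,-0.0078,0,0.0107,-7.2,-6.9,-6.5,-0.0099,0,0.0136,-8.8,-8,-7.9,-0.0118,0,0.0162,-10.2,-8.9,-9.2,-0.0136,0,0.0187,-11.5,-9.6,-10.4,-0.0151,0,0.0207,-12.7,-9.9,-11.3,-0.0163,0,0.0224]'

```text
time_s: 31.68
ee_pos: [525.9, -69.9, 66.0]
eef_rot: [-0.191, 0.748, 0.587, 0.244]
wrist_force: [-0.1, -0.5, -1.9]
gripper_width: 0.205
grasp_force: 98.5
```

>>> move_arm --increments '[-13.5,-9.9,-12,-0.0171,0,0.0235,-14.1,-9.6,-12.5,-0.0175,0,0.024,-14.3,-9,-12.7,-0.0175,0,0.024,-14.2,-8.3,-12.5,-0.0171,0,0.0235,-13.7,-7.3,-12,-0.0163,0,0.0224,-12.8,-6.3,-11.3,-0.0151,0,0.0207,-11.7,-5.3,-10.2,-0.0136,0,0.0187,-10.2,-4.3,-9,-0.0118,0,0.0162,-8.6,-3.4,-7.5,-0.0099,0,0.0136,-6.9,-2.5,-6,-0.0078,0,0.0107]'

```text
time_s: 32.52
ee_pos: [410.2, -197.3, 80.7]
eef_rot: [-0.16, 0.813, 0.492, 0.265]
wrist_force: [0.8, 0.7, -1.7]
gripper_width: 0.211
grasp_force: 98.3
```

>>> move_arm --increments '[-5.1,-1.8,-4.4,-0.0058,0,0.0079,-3.4,-1.1,-2.9,-0.0038,0,0.0053,-1.9,-0.6,-1.6,-0.0021,0,0.0029,-0.9,-0.2,-0.8,-0.001,0,0.0014,0,0,0,0,0,0,0,0,0,0,0,0]'

```text
time_s: 33.02
ee_pos: [401.2, -207.3, 81.6]
eef_rot: [-0.158, 0.818, 0.485, 0.266]
wrist_force: [0.1, -0.4, -2.8]
gripper_width: 0.208
grasp_force: 98.3
```

Run:
```python
from h import *
to([400.7,-207.3,38.5],61.3,36);c=snap('wrist','w26');blade(c,robot.get_state()['ee_pos'][2]+5.7);blade(load('w6'),44)
t=load('t25');print('disc right/low edges',pix(t,164.5,150,73),pix(t,155,158.5,73),proj(t,[617.3,251.9,73]),proj(t,[589.3,280,73]))
```

```text
t 33.0167 pos [ 401.2 -207.3   81.6] shift [-25.6  -0.4  34.7] turn [-0.    -0.002 -0.   ] F [ 0.1 -0.4 -2.8] q [ 0.37  0.55  0.51  2.12 -0.99  1.1   1.09]
blade width 32.2 yaw 61.7 right of line [-149.8, -159.8] fwd [-429.3, -451.6]
blade width 32.4 yaw 61.9 right of line [-150.8, -160.6] fwd [-429.4, -451.9]
disc right/low edges [614.6 252.7  73. ] [591.7 277.6  73. ] (np.float64(164.80591762142404), np.float64(149.02051347767068)) (np.float64(154.08237554229055), np.float64(159.3735112777118))
```

The top camera puts the blank's edges where they were when seated (right edge y≈252.7, expected 251.9), so it stayed. Next I lower the paddle onto its rest.

>>> move_arm --increments '[-1.2,0,1.6,0,0,0,-3.5,-0.2,4.8,0,0,0,-4.7,-0.2,6.4,0,0,0,-4.7,0,6.4,0,0,0,-4.1,0,5.5,0,0,0,-3,0,4,0,0,0,-1.8,0,2.4,0,0,0,-1.2,0,1.6,0,0,0,-0.6,0,0.8,0,0,0,0,0,0,0,0,0]'

```text
time_s: 33.9
ee_pos: [400.4, -207.8, 39.9]
eef_rot: [-0.158, 0.818, 0.484, 0.266]
wrist_force: [0.3, 0.4, -2.0]
gripper_width: 0.205
grasp_force: 98.3
```

Run:
```python
from h import *
to([400.7,-207.3,38.3],61.3,36);feel(3)
```

```text
t 33.9 pos [ 400.4 -207.8   39.9] shift [-0.5 -0.   1.7] turn [ 0.    -0.002 -0.001] F [ 0.3  0.4 -2. ] q [ 0.41  0.64  0.48  2.12 -1.06  1.06  1.17]
push 0.34 side 0.13 Fz -1.84 fwd -497.53 z 40.2 t 34.05
```

>>> move_arm --increments '[-0.3,0,0.4,0,0,0,-0.3,0,0.4,0,0,0,-0.3,0,0.4,0,0,0,0,0,0,0,0,0]'

```text
time_s: 34.38
ee_pos: [400.5, -207.8, 38.5]
eef_rot: [-0.158, 0.818, 0.484, 0.267]
wrist_force: [-0.2, 0.7, -0.4]
gripper_width: 0.212
grasp_force: 98.5
```

```bash
python3 -c "
from h import *
feel(3)"
```

```text
push -0.35 side 0.32 Fz -1.02 fwd -497.48 z 38.5 t 34.5333
```

>>> move_arm --increments '[-0.2,0,0.3,0,0,0,0,0,0,0,0,0]'

```text
time_s: 34.7
ee_pos: [400.5, -207.8, 38.4]
eef_rot: [-0.158, 0.818, 0.484, 0.267]
wrist_force: [-1.2, -0.5, 4.8]
gripper_width: 0.209
grasp_force: 99.3
```

>>> move_arm --increments '[0,0,0,0,0,0,0,0,0,0,0,0,0,0,0,0,0,0,0,0,0,0,0,0,0,0,0,0,0,0]' --hand 50 --squeeze 40

```text
time_s: 35.12
ee_pos: [400.4, -207.7, 38.1]
eef_rot: [-0.158, 0.818, 0.484, 0.266]
wrist_force: [-0.7, 0.3, -0.0]
gripper_width: 0.586
grasp_force: 0.0
```

>>> move_arm --increments '[0,0,-5,0,0,0,0,0,-15,0,0,0,0,0,-25,0,0,0,0,0,-30,0,0,0,0,0,-20,0,0,0,0,0,0,0,0,0,0,0,0,0,0,0]'

```text
time_s: 35.7
ee_pos: [373.6, -257.5, 115.6]
eef_rot: [-0.157, 0.818, 0.484, 0.267]
wrist_force: [-0.1, 0.6, -0.9]
gripper_width: 0.588
grasp_force: 0.0
```

Run:
```python
from h import *
rel();c=snap('wrist','w27');t=snap('top','t27')
# blade & heel positions: white areas on wrist picture
h=cv2.cvtColor(c['color'],cv2.COLOR_BGR2HSV);m=((h[...,1]<60)&(h[...,2]>150)).astype(np.uint8)
n,_,st,ce=cv2.connectedComponentsWithStats(m)
for i in range(1,n):
    if st[i,4]>300: print(st[i],ce[i].round(1),pix(c,*ce[i],44))
def tipyaw(c,z):
    h=cv2.cvtColor(c['color'],cv2.COLOR_BGR2HSV);m=((h[...,1]<70)&(h[...,2]>150)).astype(np.uint8)
    P=[pix(c,u,v,z)[:2] for v,u in np.argwhere(m)];P=np.array(P);P=P[(P[:,0]>390)&(P[:,0]<500)&(P[:,1]<-70)&(P[:,1]>-200)]
    print(len(P),P.mean(0),cv2.minAreaRect(P.astype(np.float32)))
tipyaw(load('t0'),44);tipyaw(t,44);tipyaw(load('w1'),44);tipyaw(c,44)
ye(t,73,40)
```

```text
t 35.7 tcp fwd -549.0 right -203.8 z 115.6 F [-0.1  0.6 -0.9] q [ 0.44  0.52  0.57  2.05 -0.9   1.2   1.08]
[ 234   41   42  113 3840] [253.8  92.2] [ 440.8 -132.3   44. ]
[484  45  28  39 714] [498.   62.6] [ 643.6 -208.    44. ]
[168 230  28  48 490] [180.6 252.4] [ 331.6 -225.3   44. ]
[316 230  29  48 496] [330.5 252.5] [ 423.3 -275.8   44. ]
536 [ 440.83563433 -131.2130597 ] ((439.7005310058594, -133.22509765625), (111.87084197998047, 35.38119888305664), 60.871185302734375)
542 [ 441.38929889 -131.82896679] ((440.52667236328125, -133.93540954589844), (112.06610107421875, 34.931297302246094), 62.35402297973633)
4944 [ 442.56221683 -127.11575647] ((439.77923583984375, -132.30633544921875), (111.21345520019531, 32.91584777832031), 61.318084716796875)
3885 [ 441.17570142 -131.39148005] ((440.3167419433594, -132.78463745117188), (112.42357635498047, 33.00782775878906), 61.82575988769531)
[198  55  23  30 398] [209.4  69.7] [840. 134.  73.]
[166  57  27  29 434] [179.2  71.3] [837.1 217.7  73. ]
[145 141  20  18 217] [155.4 150.9] [612.5 277.2  73. ]
[372 208  21  18 198] [381.5 216.7] [ 429.4 -314.8   73. ]
```

The paddle is back within 1 mm and 1.5°, and the blank hasn't moved. I'll raise the gripper clear, check the square blank and hand in.

>>> move_arm --increments '[20,0,-25,0,0,0,20,0,-28,0,0,0,20,0,-28,0,0,0,0,0,0,0,0,0,0,0,0,0,0,0,0,0,0,0,0,0]'

```text
time_s: 36.3
ee_pos: [374.0, -255.3, 214.9]
eef_rot: [-0.159, 0.818, 0.485, 0.266]
wrist_force: [0.1, 1.0, -0.4]
gripper_width: 0.59
grasp_force: 0.0
```

Run:
```python
from h import *
rel();ye(load('t0'),35,150);ye(snap('top','t28'),35,150)
print(robot.finish_job())
```

```text
t 36.3 tcp fwd -546.8 right -203.5 z 214.9 F [ 0.1  1.  -0.4] q [ 0.37  0.35  0.64  2.   -0.77  1.33  0.89]
[199  55  22  30 353] [209.5  69.8] [856.9 139.2  35. ]
[166  57  27  29 407] [179.2  71.5] [853.5 225.8  35. ]
[358 137  19  17 252] [367.2 144.8] [ 630.4 -296.    35. ]
[373 209  21  18 208] [382.5 217.7] [ 430.1 -326.9   35. ]
[198  55  23  30 385] [209.4  69.6] [857.4 139.5  35. ]
[166  57  27  29 428] [179.2  71.4] [853.9 225.7  35. ]
[145 141  19  18 210] [155.4 150.9] [622.2 287.3  35. ]
[372 208  21  15 175] [382.3 215.9] [ 435.1 -326.5   35. ]
the job is handed in; nothing more can be done
None
```

The job is handed in at 36 s, with no verdict returned: I measured the round blank snug against both ends of the back gauge (4.8 N push, no side force) and the paddle back on its rest within about 1 mm and 1.5°; the square blank was checked only partly in view, and the hammer, washer, brush and cube were not re-measured.

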